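# Slide the flatbread plate out over the pass edge

### The job

Using only the fingertips, push the flat rectangular baking plate across the raised steel stand until its long far side sticks out 4 cm (give or take 1 cm) over the stand's far edge, the one away from the robot, along its whole length, so that the cook opposite can take it from below. Slide it, never pick it up or tip it, leave it lying squarely there by itself, and do not disturb the round pan, the sauce bottle or the shaker.

Things in the scene. Friction and masses are not known exactly. Their poses are not given: they have to be found in the camera images.
- stand: fixed raised steel stand on the worktop, 360 mm deep (its x) by 640 mm wide (its y), flat smooth top 60 mm above the worktop. Origin on the worktop under its centre; x points away from the robot, square to the far edge; y to the left; z up. The stand may be turned up to about 0.25 rad. Its far edge lies at x = +180 mm, its near edge at -180 mm
- stand_edge (a point): middle of the top far edge of the stand: 180 mm along the stand's x from its origin and 60 mm up
- plate: the plate to slide: loose flat rectangular dark metal plate with rows of small holes (drawn only), 130 mm along its x, 190 mm along its y, 6 mm thick, 0.3 to 0.56 kg, on the left or right half of the stand. Origin at the centre of its underside; x points to its far long side, z up. At the start that side's middle is 40 to 100 mm inside the far edge, up to 0.25 rad out of square. Stops where it is left
- plate_far_left (a point): far left corner of the plate's underside: x +65, y +95 mm from the plate's origin
- plate_far_right (a point): far right corner of the plate's underside: x +65, y -95 mm from the plate's origin
- pan: round shallow dark steel pan, 140 mm across at the rim, 20 mm high, loose on the other half of the stand; leave alone. Origin at the centre of its underside
- sauce: cream-coloured squeeze bottle, 54 mm across, 165 mm tall, loose, standing near one end of the stand; leave alone. Origin at the centre of its underside
- shaker: spice shaker with metal cap, 48 mm across, 82 mm tall, loose, standing near the other end of the stand; leave alone. Origin at the centre of its underside
Things that resemble listed ones, but are neither listed nor needed, are in the scene too. Of the things that look like the plate, the smaller one is meant.

How it is judged (in metres and radians):
At the end, for the whole second after the job is handed in: both far corners of the plate stand 30 to 50 mm beyond the stand's far edge, the plate lies flat and still on the stand and within its width, and the pan, bottle and shaker are within 15 mm of where they stood (x of plate_far_left in the frame of stand between 0.21 and 0.23 m and x of plate_far_right in the frame of stand between 0.21 and 0.23 m and y of plate_far_left in the frame of stand below 0.32 m and y of plate_far_right in the frame of stand above -0.32 m and angle between plate's own z axis and vertical below 0.06 rad and z of plate in the frame of stand between 0.055 and 0.066 m and linear speed of plate below 0.01 m/s and distance of each of pan, sauce, shaker from where it was at the start of the episode below 0.015 m); the robot touches nothing.
It fails at once if the plate is lifted off the stand (more than 8 mm) or tipped (z of plate in the frame of stand above 0.068 m or angle between plate's own z axis and vertical above 0.12 rad).
It fails at once if the round pan is knocked or moved (distance of pan from where it was at the start of the episode above 0.015 m or angle between pan's own z axis and vertical above 0.2 rad).
It fails at once if the sauce bottle is knocked or moved (distance of sauce from where it was at the start of the episode above 0.015 m or angle between sauce's own z axis and vertical above 0.2 rad).
It fails at once if the shaker is knocked or moved (distance of shaker from where it was at the start of the episode above 0.015 m or angle between shaker's own z axis and vertical above 0.2 rad).
It also fails if it takes over 48 s, if anything falls off the work surface, if the arm or the gripper's body presses on something with over 40 N, if the wrist force passes 120 N, or if a joint passes its speed limit or range.

### The arm

A 6-joint arm with a two-finger parallel gripper is mounted at the origin on the work surface. World frame = base frame: x ahead of the robot, y to its left, z up, the work surface at z = 0. Lengths are in mm, angles in rad, forces in N, time in s.
With the tool pointing down it reaches from about 275 to 1000 mm from the base axis. Payload 8.4 kg.
Tool frame: the origin (TCP) lies at the very end of the fingers, on their centre line; the grasp point (between the pads) lies 19 mm behind it; z points along the fingers, x is the direction in which the jaws open and shut, and the axes are right-handed (so a half turn about z gives the same grasp; the last joint's range is limited). The gripper opens to 85 mm and grips with 20 to 120 N. Pads are 22 mm wide; open, the fingers measure 114 mm over their backs; the gripper's body (76 mm by 85 mm) begins 54 mm behind the grasp point. The pads swing forward as they close: fully open they stand 13 mm farther back than shut.
Start: joints at [-1.116, 0.353, 1.633, -0, 1.155, -0.002], TCP at [275.673, -560.921, 231.281] pointing down, gripper open.
Joint ranges: [-2.63, 2.63], [-0.92, 2.1], [0.06, 2.66], [-1.3, 4.44], [0, 2.69], [-3.02, 3.02]. Speed limits (rad/s): [2.22, 2.22, 2.79, 3.14, 3.14, 3.14].

### API

Orientations are given as [roll, pitch, yaw] about the fixed x, y, z axes, in that order (R = Rz(yaw) Ry(pitch) Rx(roll)).
In Python, from rig import r gives the robot as it stands.
- The arm moves only by the tool arm_command, never from a script. Its argument "targets" is a list of rows, each a list of 6 numbers: the shift along the tool's x, y, z in m, then the turn, a rotation vector about the tool's x, y, z in rad. A call has 1 to 20 rows; each row shifts and turns the commanded pose from where the row before left it, along the tool's axes as they then stand; what a row does not reach is not made up. A row lasts 1/12 s, in which the tool goes at most 41.7 mm and 7.16 degrees, less where a joint would pass 70% of its speed; a pose out of reach is approached as far as the arm can. A call is refused whole if a number of a shift passes 0.0417 or a number of a turn 0.125, either way. A call with a gripper value outside its range is refused whole. "fingers" is the finger opening in m, from 0 to 0.0854, set as the call begins (left out, the last holds). The fingers move at their own pace and stop on an object; "squeeze" is the grip in N (left out, the last holds). Time passes only in rows, so rows that do not move let the fingers close. It gives the time, the measured TCP pose, the force and the opening at its end, in the units of the state.
- r.sense(): the state, without advancing time (a new reading comes with each control period).
- r.grab_frame(name): name is "scene" or "top" or "wrist"; returns a dict with "image" (400x640x3 uint8, blue, green, red), "fx", "fy", "cx", "cy" (pixels), "xyz" and "orientation" of the camera in the world. Camera axes: x right, y down, z forward; pixel columns grow to the right and rows downward; lengths in mm; the calibration is good to about 2 mm. The wrist camera is an equidistant fisheye: a pixel r from the principal point sees the ray r / f radians off the axis. A picture is of the moment at which its call begins. There is no depth.
- r.sign_off(): hands the job in, once; it reports no verdict.
The state is a dict: "clock": time; "qpos": joint angles; "qvel": joint speeds; "joint_efforts": joint torques, N m; "eef_pos": TCP position; "tcp_rot": TCP orientation; "contact_force": force on the tool from outside, world axes, zero at the start; "wrist_torque": the same for the moment, N m; "opening": opening from 0.0 (shut) to 1.0 (fully open).
Only numpy, scipy, OpenCV 4.12 (cv2) and the standard library are available. Lean on these libraries where they do the work, as an engineer would, in place of code of your own. Each camera call takes 0.05 s, during which the arm holds its last target.

## Working session

There is one attempt and no reset: what is moved stays moved. The work goes in short steps, Python scripts to look and compute and a tool call to move; the robot and the scene stay as the last step left them, time stands still between calls to the robot, and variables do not carry over. Pictures are saved under pics/ and viewed, and the job is handed in when it is done.

Besides the shell and the picture viewer there is one more tool, called after "Request:" in YAML: its name, and indented under it one key for each argument. arm_command: Moves the arm, as the interface text tells. Its arguments: {"type":"object","properties":{"targets":{"type":"array"},"fingers":{"type":"number"},"squeeze":{"type":"number"}},"required":["targets"]}

```bash
ls; mkdir -p pics; python3 - <<'E'
from rig import r
import cv2
print(r.sense())
for n in ("scene","top","wrist"):
    f=r.grab_frame(n); cv2.imwrite(f"pics/{n}0.png",f["image"]); print(n,{k:v for k,v in f.items() if k!="image"})
E
```

```text
pics
{'clock': 0.0, 'qpos': array([-1.11639203e+00,  3.53649502e-01,  1.63412400e+00,  1.24657327e-05,
        1.15521596e+00, -2.38077062e-03]), 'qvel': array([-0.00266554,  0.00279217, -0.00028633, -0.00025486, -0.00094218,
        0.0006718 ]), 'joint_efforts': array([-2.69937838e-03, -6.05255771e+01, -3.42070627e+01, -2.03655336e-04,
        9.30844748e-03, -2.30453634e-05]), 'eef_pos': array([ 275.47117096, -560.48751058,  230.56518076]), 'tcp_rot': array([-3.14157793e+00,  1.39677338e-03, -1.11401629e+00]), 'contact_force': array([-0.50364842, -0.48398164, -0.372518  ]), 'wrist_torque': array([ 0.01773434, -0.01773295, -0.04316649]), 'opening': 0.9971273402393162}
scene {'fx': 381.2042020548838, 'fy': 381.2042020548838, 'cx': 322.53629761987924, 'cy': 196.56566063237597, 'xyz': array([903.24678831, 679.00807981, 583.45828321]), 'orientation': array([-2.1525428 , -0.02064471,  2.53875304])}
top {'fx': 517.481584865853, 'fy': 517.481584865853, 'cx': 339.11818323296717, 'cy': 196.0426394303113, 'xyz': array([ 286.57558028,   38.37812417, 1706.84548594]), 'orientation': array([-3.04106318, -0.00614731, -1.58597728])}
wrist {'fx': 309.70691628693146, 'fy': 309.70691628693146, 'cx': 315.66486729736465, 'cy': 200.20847192838718, 'xyz': array([ 345.54971814, -525.99715823,  372.28272594]), 'orientation': array([ 2.83170491e+00,  1.76495635e-03, -1.11394041e+00])}
```

View pics/scene0.png

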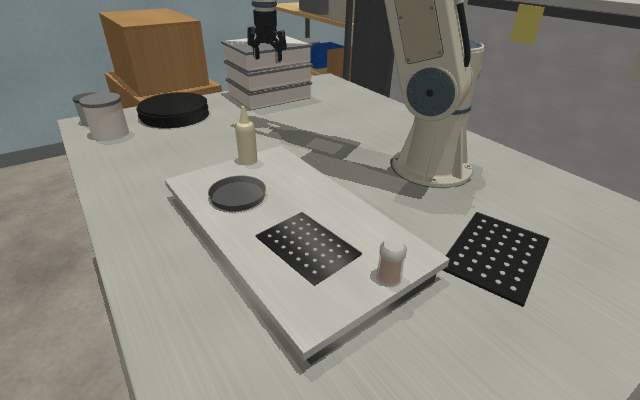

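View pics/top0.png

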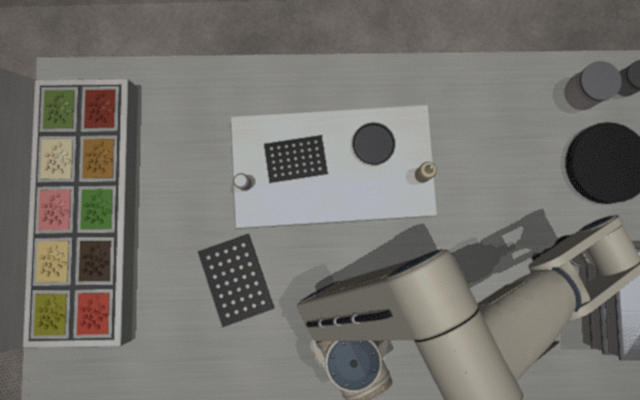

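View pics/wrist0.png

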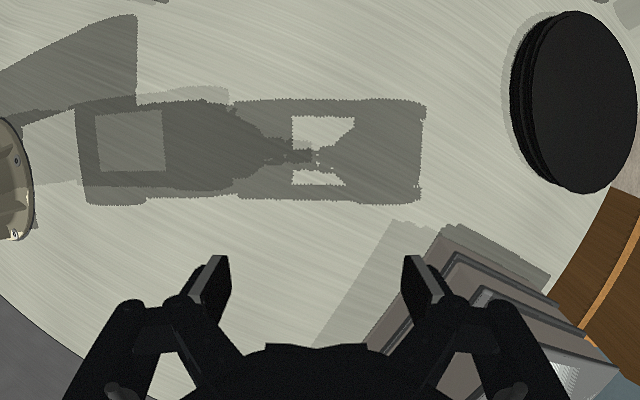

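In the top view the two plate candidates are one on the stand at (296,158) and one on the worktop at (236,280). The one on the stand is smaller and lies on the left half, as described. The pan is at (374,144), the bottle at (427,172) and the shaker at (243,182). Next I measure them and check an enlarged crop.

```bash
cat > h.py <<'E'
import numpy as np, cv2
from scipy.spatial.transform import Rotation as R
def ray(f,uv,z):
    uv=np.atleast_2d(uv).astype(float)
    d=np.c_[(uv[:,0]-f["cx"])/f["fx"],(uv[:,1]-f["cy"])/f["fy"],np.ones(len(uv))]
    d=d@R.from_euler('xyz',f["orientation"]).as_matrix().T
    o=np.array(f["xyz"]); return o+d*((z-o[2])/d[:,2])[:,None]
def rect(P):
    (c,s,a)=cv2.minAreaRect(P[:,:2].astype(np.float32)); b=cv2.boxPoints((c,s,a)); return c,s,a,b
def plate_mask(im,lo=(200,100),hi=(345,215)):
    g=im.max(2); m=np.zeros_like(g); m[lo[1]:hi[1],lo[0]:hi[0]]=(g[lo[1]:hi[1],lo[0]:hi[0]]<110)*255
    return cv2.morphologyEx(m,cv2.MORPH_CLOSE,np.ones((7,7)))
def biggest(m):
    cs,_=cv2.findContours(m,cv2.RETR_EXTERNAL,cv2.CHAIN_APPROX_NONE); return max(cs,key=cv2.contourArea)[:,0]
E
python3 - <<'E'
from rig import r
from h import *
f=r.grab_frame("top"); im=f["image"]
cv2.imwrite("pics/crop0.png",cv2.resize(im[95:235,195:445],None,fx=3,fy=3,interpolation=cv2.INTER_CUBIC))
c=biggest(plate_mask(im,(258,125),(335,190))); print("plate",*rect(ray(f,c,66)))
c=biggest(plate_mask(im,(190,228),(280,330))); print("other",*rect(ray(f,c,4)))
for x in (240,300,333,400): print("col",x,im[98:112:1,x].max(1), im[205:230,x].max(1))
for y in (125,200): print("row",y,im[y,225:242].max(1),im[y,425:442].max(1))
m=plate_mask(im,(340,110),(410,175));c=biggest(m);print("pan",*rect(ray(f,c,80))[:2])
E
```

```text
plate (575.66943359375, 164.92352294921875) (128.40960693359375, 188.2906494140625) 8.01246166229248 [[498.9686   249.20038 ]
 [525.21423   62.747856]
 [652.37024   80.64667 ]
 [626.12463  267.09918 ]]
other (191.23130798339844, 365.8079833984375) (261.8110656738281, 180.2958984375) 19.04173469543457 [[ 38.077393 408.31433 ]
 [ 96.90015  237.88402 ]
 [344.38522  323.30164 ]
 [285.56247  493.73193 ]]
col 240 [131 135 132 135 133 133 133 136 136 135 136 133 134 131] [179 176 179 180 181 179 180 177 180 178 180 183 180 178 180 183 183 184
 184 184 183 180 150 117 123]
col 300 [129 132 129 129 131 130 133 132 135 132 132 132 133 131] [186 184 183 184 184 184 183 187 183 184 183 185 186 186 185 187 184 181
 155 119 122 132 132 129 127]
col 333 [132 137 135 136 131 136 134 136 133 134 136 136 147 164] [180 180 182 181 180 180 180 183 183 185 184 184 185 183 187 183 159 125
 126 133 136 138 135 132 133]
col 400 [130 130 131 132 129 135 133 135 147 166 173 173 170 174] [178 178 180 179 177 177 181 181 179 185 181 180 150 121 127 135 134 130
 133 134 134 134 131 131 133]
row 125 [134 131 133 129 124 121 144 172 172 173 172 172 171 172 172 172 172] [172 173 174 166 152 136 134 131 131 135 132 132 131 130 133 131 131]
row 200 [136 139 136 135 135 135 134 132 132 141 167 182 185 184 182 181 182] [174 178 176 175 177 177 175 177 177 174 158 140 129 134 134 132 133]
pan (618.7090454101562, -85.71220397949219) (134.04930114746094, 132.644775390625)
```

```bash
ls pics
```

```text
crop0.png
scene0.png
top0.png
wrist0.png
```

View pics/crop0.png

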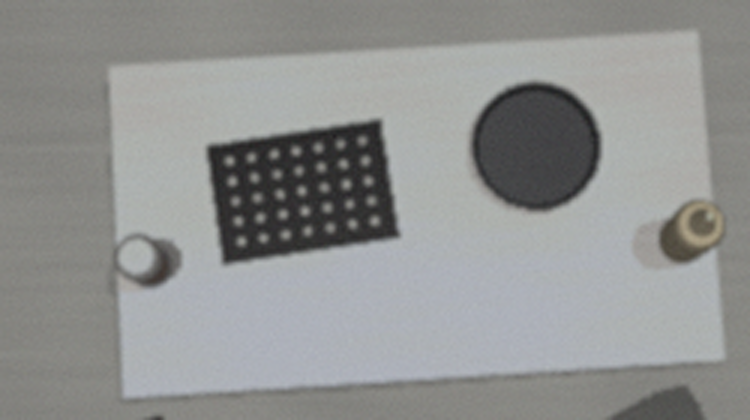

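The crop shows the pierced plate with corners at about (209,146), (381,121), (399,236) and (224,263). It measures 128x188 mm and the other one 180x262, so this is the one meant. Next I fit the stand and locate the bottle and shaker.

```bash
cat >> h.py <<'E'
def subedge(v,t):
    for i in range(len(v)-1):
        if (v[i]-t)*(v[i+1]-t)<=0 and v[i]!=v[i+1]: return i+(t-v[i])/(v[i+1]-v[i])
def line(P):
    vx,vy,x,y=cv2.fitLine(P[:,:2].astype(np.float32),cv2.DIST_HUBER,0,.01,.01).ravel(); return np.array([x,y]),np.array([vx,vy])
def stand(f):
    g=cv2.GaussianBlur(f["image"].max(2),(3,3),0).astype(float)
    far=[(x,98+subedge(g[98:130,x],153)) for x in range(240,424,2)]
    near=[(x,205+subedge(g[205:232,x],152)) for x in range(245,428,2)]
    L=[(222+subedge(g[y,222:250],152),y) for y in list(range(125,165,2))+list(range(200,220,2))]
    Rr=[(445-subedge(g[y,445:415:-1],152),y) for y in list(range(115,150,2))+list(range(190,208,2))]
    out={}
    for n,p in dict(far=far,near=near,L=L,R=Rr).items():
        P=ray(f,p,60); c,d=line(P); out[n]=(c,d)
    return out
E
python3 - <<'E'
from rig import r
from h import *
f=r.grab_frame("top"); s=stand(f)
for n,(c,d) in s.items(): print(n,c,d, np.degrees(np.arctan(d[1]/d[0])) if n in"LR" else np.degrees(np.arctan(-d[0]/d[1])))
c,d=s["far"]; d=d*np.sign(d[1]); nx=np.array([d[1],-d[0]])
print("depth",(c-s["near"][0])@nx,"width",abs((s["L"][0]-s["R"][0])@d))
yaw=np.arctan2(nx[1],nx[0]);print("yaw",yaw,nx)
O=c+d*((s["L"][0]+s["R"][0])/2-c)@d  # far middle, rough
print(O)
pc=rect(ray(f,biggest(plate_mask(f["image"],(258,125),(335,190))),66))[3]
print("plate corners in stand(x rel far edge, y)",[( (p-c)@nx,(p-O)@d) for p in pc])
# shaker, bottle bases seen by scene cam too
print("shaker top",ray(f,[(242,182)],82+60),"bottle tip",ray(f,[(431,168)],225))
E
```

```text
far [731.8029   68.58363] [ 0.04812677 -0.9988412 ] 2.7585263
near [372.46783  50.5983 ] [ 0.04858316 -0.9988191 ] 2.7847064
L [556.249   365.51306] [0.9989389  0.04605439] 2.6396558
R [ 585.26874 -274.17395] [0.99866146 0.05172301] 2.9648335
depth 359.78427 width 640.34235
yaw 0.04814537 [0.9988412  0.04812677]
[708.5689   45.34962]
plate corners in stand(x rel far edge, y) [(np.float32(-223.87201), np.float32(213.70192)), (np.float32(-206.63014), np.float32(26.202343)), (np.float32(-78.760086), np.float32(37.960808)), (np.float32(-96.001915), np.float32(225.46037))]
shaker top [[491.52444629 321.32953596 142.        ]] bottle tip [[ 513.66711762 -240.41324286  225.        ]]
```

Stand yaw is 0.048 rad and the fitted size is 360x640, which matches. The plate is turned +0.092 rad relative to the stand, with its far-side middle about 87 mm inside the far edge. I'll push with both open fingertips, square to the stand. The left finger touches first, which squares the plate, and then both push.

First I turn the tool, then travel behind the plate (stand frame +221, +710).

Request:
arm_command:
  targets:
    - [0,0,0,0,0,0.102]
    - [0,0,0,0,0,0.102]
    - [0,0,0,0,0,0.102]
    - [0,0,0,0,0,0.103]
    - [-0.0237,-0.0074,0,0,0,0]
    - [-0.0237,-0.0074,0,0,0,0]
    - [-0.0237,-0.0074,0,0,0,0]
    - [-0.0237,-0.0074,0,0,0,0]
    - [-0.0237,-0.0074,0,0,0,0]
    - [-0.0237,-0.0074,0,0,0,0]
    - [-0.0237,-0.0074,0,0,0,0]
    - [-0.0237,-0.0074,0,0,0,0]
    - [-0.0237,-0.0074,0,0,0,0]
    - [-0.0237,-0.0074,0,0,0,0]
    - [-0.0237,-0.0074,0,0,0,0]
    - [-0.0237,-0.0074,0,0,0,0]
    - [-0.0237,-0.0074,0,0,0,0]
    - [-0.0237,-0.0074,0,0,0,0]
    - [-0.0237,-0.0074,0,0,0,0]
    - [0,0,0,0,0,0]
  fingers: 0.0854

```text
clock: 1.92
eef_pos: [369.8, -197.5, 231.2]
tcp_rot: [-3.142, 0.001, -1.521]
contact_force: [-0.5, -0.3, 0.4]
opening: 1.001
```

Request:
arm_command:
  targets:
    - [-0.0237,-0.0074,0,0,0,0]
    - [-0.0237,-0.0074,0,0,0,0]
    - [-0.0237,-0.0074,0,0,0,0]
    - [-0.0237,-0.0074,0,0,0,0]
    - [-0.0237,-0.0074,0,0,0,0]
    - [-0.0237,-0.0074,0,0,0,0]
    - [-0.0237,-0.0074,0,0,0,0]
    - [-0.0237,-0.0074,0,0,0,0]
    - [-0.0237,-0.0074,0,0,0,0]
    - [-0.0237,-0.0074,0,0,0,0]
    - [-0.0237,-0.0074,0,0,0,0]
    - [-0.0237,-0.0074,0,0,0,0]
    - [-0.0237,-0.0074,0,0,0,0]
    - [-0.0237,-0.0074,0,0,0,0]
    - [-0.0237,-0.0074,0,0,0,0]
    - [0,0,0,0,0,0]

```text
clock: 3.25
eef_pos: [464.9, 162.9, 231.5]
tcp_rot: [-3.14, 0.001, -1.521]
contact_force: [0.1, -0.7, -0.4]
opening: 1.001
```

Request:
arm_command:
  targets:
    - [0,0,0.025,0,0,0]
    - [0,0,0.025,0,0,0]
    - [0,0,0.025,0,0,0]
    - [0,0,0.025,0,0,0]
    - [0,0,0.025,0,0,0]
    - [0,0,0.02,0,0,0]
    - [0,0,0,0,0,0]
    - [0,0,0,0,0,0]

```text
clock: 3.92
eef_pos: [462.8, 159.0, 85.8]
tcp_rot: [3.139, -0.001, -1.523]
contact_force: [1.0, 0.3, 0.6]
opening: 0.999
```

```bash
python3 - <<'E'
from rig import r
import cv2
for n in ("scene","wrist"):
    f=r.grab_frame(n); cv2.imwrite(f"pics/{n}1.png",f["image"])
    if n=="scene": cv2.imwrite("pics/scene1c.png",cv2.resize(f["image"][100:320,200:460],None,fx=2.5,fy=2.5))
E
```

```text
(no output)
```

View pics/scene1c.png

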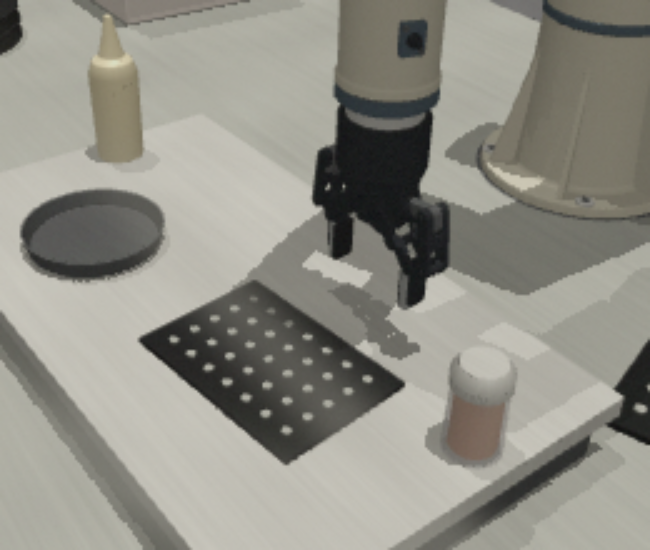

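View pics/wrist1.png

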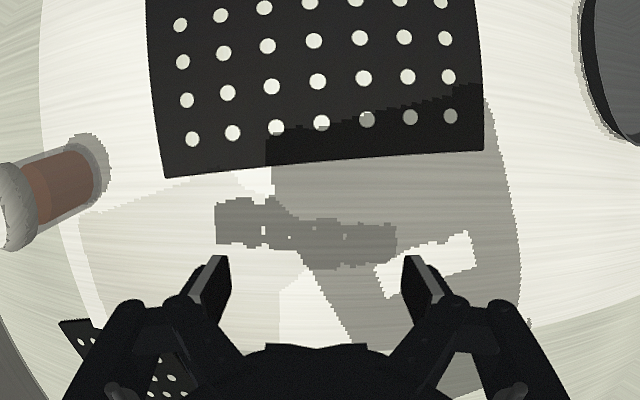

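In both views the gripper is behind the plate's near side. The finger tips are at about (410,300) in the scene crop, and they are clear of the shaker and still above the stand. The open tips may sit above the TCP, so I'll descend in steps and feel for the stand.

Request:
arm_command:
  targets:
    - [0,0,0.006,0,0,0]
    - [0,0,0.006,0,0,0]
    - [0,0,0.006,0,0,0]
    - [0,0,0,0,0,0]
    - [0,0,0,0,0,0]

```text
clock: 4.43
eef_pos: [463.1, 159.8, 68.0]
tcp_rot: [3.141, -0.0, -1.523]
contact_force: [-0.7, -0.1, -0.1]
opening: 0.999
```

Request:
arm_command:
  targets:
    - [0,0,0.001,0,0,0]
    - [0,0,0.001,0,0,0]
    - [0,0,0.001,0,0,0]
    - [0,0,0,0,0,0]
    - [0,0,0,0,0,0]

```text
clock: 4.85
eef_pos: [463.4, 159.9, 65.3]
tcp_rot: [3.142, -0.0, -1.523]
contact_force: [-0.5, -0.6, 0.2]
opening: 0.999
```

Request:
arm_command:
  targets:
    - [0,0,0.001,0,0,0]
    - [0,0,0.001,0,0,0]
    - [0,0,0.001,0,0,0]
    - [0,0,0,0,0,0]
    - [0,0,0,0,0,0]

```text
clock: 5.27
eef_pos: [463.4, 159.8, 62.2]
tcp_rot: [3.141, -0.0, -1.523]
contact_force: [-0.2, -0.1, 0.6]
opening: 0.999
```

Request:
arm_command:
  targets:
    - [0,0,0.001,0,0,0]
    - [0,0,0.001,0,0,0]
    - [0,0,0.001,0,0,0]
    - [0,0,0,0,0,0]
    - [0,0,0,0,0,0]

```text
clock: 5.68
eef_pos: [463.4, 159.9, 59.2]
tcp_rot: [3.141, -0.0, -1.523]
contact_force: [0.9, 0.4, 0.3]
opening: 0.998
```

```bash
python3 - <<'E'
from rig import r
import cv2
f=r.grab_frame("scene"); cv2.imwrite("pics/scene2c.png",cv2.resize(f["image"][160:260,270:410],None,fx=5,fy=5))
E
```

```text
(no output)
```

View pics/scene2c.png

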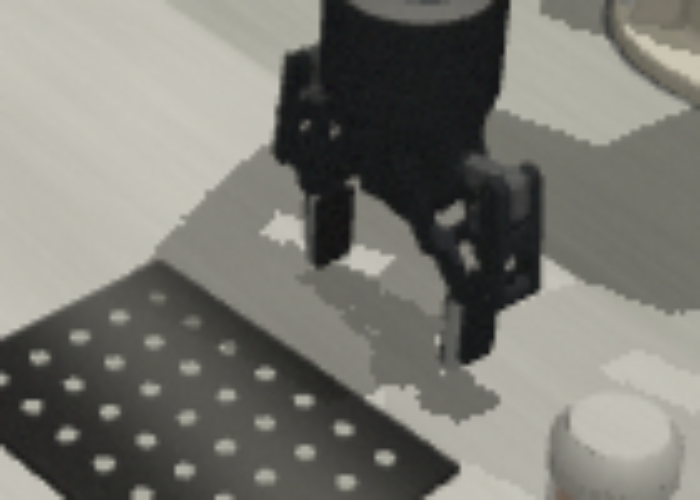

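With TCP z at 59 there is no contact and the shadow still shows a gap below the tips at (330,265) and (470,365). So the open tips are roughly 13 mm back, as the interface text says. I'll keep descending carefully.

Request:
arm_command:
  targets:
    - [0,0,0.003,0,0,0]
    - [0,0,0.003,0,0,0]
    - [0,0,0.002,0,0,0]
    - [0,0,0,0,0,0]
    - [0,0,0,0,0,0]

```text
clock: 6.15
eef_pos: [463.2, 159.8, 51.0]
tcp_rot: [3.141, -0.0, -1.523]
contact_force: [-0.6, -0.4, 0.3]
opening: 0.999
```

Request:
arm_command:
  targets:
    - [0,0,0.001,0,0,0]
    - [0,0,0.001,0,0,0]
    - [0,0,0,0,0,0]
    - [0,0,0,0,0,0]

```text
clock: 6.48
eef_pos: [463.4, 159.9, 49.3]
tcp_rot: [3.142, -0.0, -1.523]
contact_force: [-1.2, 0.1, 0.2]
opening: 0.998
```

Request:
arm_command:
  targets:
    - [0,0,0.001,0,0,0]
    - [0,0,0,0,0,0]
    - [0,0,0,0,0,0]

```text
clock: 6.73
eef_pos: [463.4, 159.8, 48.2]
tcp_rot: [3.141, -0.0, -1.523]
contact_force: [0.7, 0.6, -0.3]
opening: 1.0
```

Request:
arm_command:
  targets:
    - [0,0,0.001,0,0,0]
    - [0,0,0,0,0,0]
    - [0,0,0,0,0,0]

```text
clock: 6.98
eef_pos: [463.4, 159.9, 47.2]
tcp_rot: [3.142, -0.0, -1.523]
contact_force: [0.3, -0.4, -0.2]
opening: 0.998
```

Request:
arm_command:
  targets:
    - [0,0,0.001,0,0,0]
    - [0,0,0,0,0,0]
    - [0,0,0,0,0,0]

```text
clock: 7.23
eef_pos: [463.5, 159.9, 46.8]
tcp_rot: [-3.141, 0.0, -1.523]
contact_force: [-2.2, -0.9, 9.7]
opening: 1.001
```

Request:
arm_command:
  targets:
    - [0,0,0.001,0,0,0]
    - [0,0,0,0,0,0]
    - [0,0,0,0,0,0]

```text
clock: 7.48
eef_pos: [463.6, 159.9, 46.8]
tcp_rot: [-3.141, 0.0, -1.523]
contact_force: [-7.3, -2.1, 24.1]
opening: 1.0
```

The tips touch the stand at TCP z 46.8. I raise them about 2.3 mm so they sit at mid plate thickness, then move forward.

Request:
arm_command:
  targets:
    - [0,0,-0.002,0,0,0]
    - [0,0,-0.002,0,0,0]
    - [0,0,0,0,0,0]

```text
clock: 7.73
eef_pos: [463.7, 160.0, 49.6]
tcp_rot: [-3.141, 0.0, -1.523]
contact_force: [-0.4, -0.6, 0.1]
opening: 0.995
```

Request:
arm_command:
  targets:
    - [0,-0.005,0,0,0,0]
    - [0,-0.005,0,0,0,0]
    - [0,-0.005,0,0,0,0]
    - [0,-0.005,0,0,0,0]
    - [0,-0.004,0,0,0,0]
    - [0,-0.003,0,0,0,0]
    - [0,-0.002,0,0,0,0]
    - [0,-0.002,0,0,0,0]
    - [0,-0.002,0,0,0,0]
    - [0,-0.002,0,0,0,0]
    - [0,-0.002,0,0,0,0]
    - [0,-0.002,0,0,0,0]
    - [0,-0.002,0,0,0,0]
    - [0,-0.002,0,0,0,0]
    - [0,-0.002,0,0,0,0]
    - [0,0,0,0,0,0]

```text
clock: 9.07
eef_pos: [509.0, 162.1, 49.3]
tcp_rot: [-3.141, 0.0, -1.523]
contact_force: [-0.6, 0.4, -0.4]
opening: 1.001
```

```bash
python3 - <<'E'
from rig import r
import cv2
f=r.grab_frame("wrist"); cv2.imwrite("pics/wrist3.png",f["image"])
f=r.grab_frame("scene"); cv2.imwrite("pics/scene3c.png",cv2.resize(f["image"][160:300,250:410],None,fx=4,fy=4))
print(r.sense()["eef_pos"])
E
```

```text
[508.79149481 162.04006346  49.34912633]
```

View pics/wrist3.png

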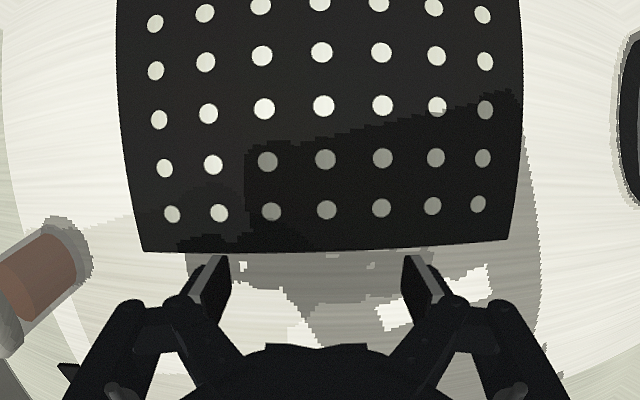

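View pics/scene3c.png

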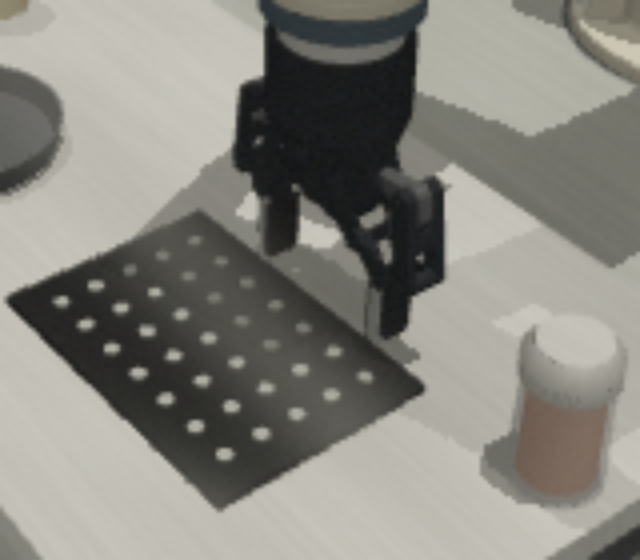

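The wrist view shows the near side at about row 250, right at the left pad (215,258), and more parallel than before, so the push has probably started. The tips are on the near side and not on top of the plate. I'll continue.

Request:
arm_command:
  targets:
    - [0,-0.003,0,0,0,0]
    - [0,-0.003,0,0,0,0]
    - [0,-0.003,0,0,0,0]
    - [0,-0.003,0,0,0,0]
    - [0,-0.003,0,0,0,0]
    - [0,-0.003,0,0,0,0]
    - [0,-0.003,0,0,0,0]
    - [0,-0.003,0,0,0,0]
    - [0,-0.003,0,0,0,0]
    - [0,-0.003,0,0,0,0]
    - [0,-0.003,0,0,0,0]
    - [0,-0.003,0,0,0,0]
    - [0,-0.003,0,0,0,0]
    - [0,-0.003,0,0,0,0]

```text
clock: 10.33
eef_pos: [550.6, 164.0, 49.3]
tcp_rot: [3.142, -0.0, -1.523]
contact_force: [-2.8, -0.1, 1.5]
opening: 0.998
```

```bash
cat > meas.py <<'E'
from rig import r
from h import *
import sys
f=r.grab_frame("top"); cv2.imwrite(f"pics/top_{sys.argv[1]}.png",cv2.resize(f["image"][80:235,215:445],None,fx=3.4,fy=3.4,interpolation=cv2.INTER_CUBIC))
f=r.grab_frame("wrist"); cv2.imwrite(f"pics/wrist_{sys.argv[1]}.png",f["image"])
p=r.sense()["eef_pos"]; nx=np.array([.9988412,.048127]); d=np.array([-.048127,.9988412]); O=np.array([732.53,53.47])
print("tcp stand",(p[:2]-O)@nx,(p[:2]-O)@d,p)
E
python3 meas.py 4
```

```text
tcp stand -175.7293421380573 119.26374848329598 [551.26447771 164.13822503  49.37346206]
```

View pics/top_4.png

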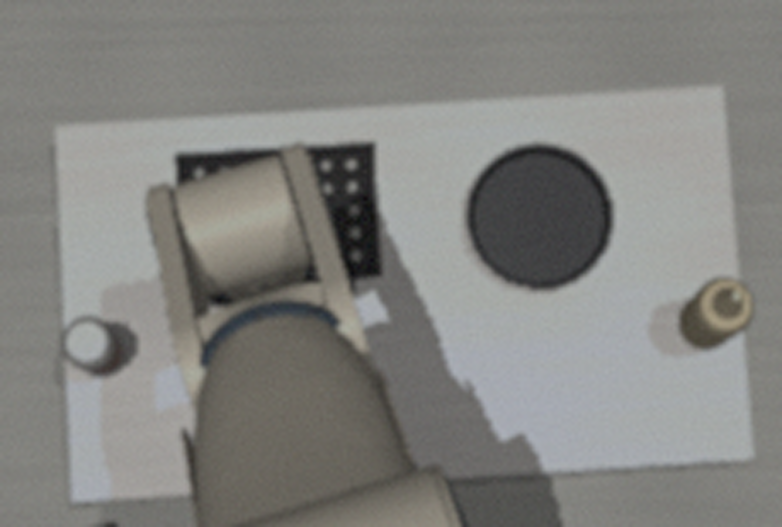

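View pics/wrist_4.png

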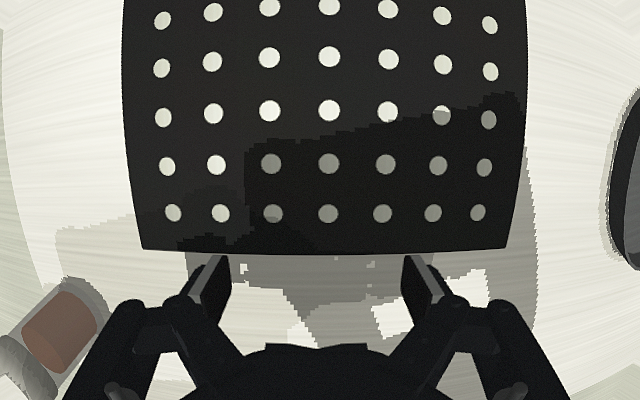

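The wrist view shows the plate square to both pads, with its near side level at row 250. In the top crop the far side runs from (178,155) to (375,144) and is visible on both sides of the arm. I'll measure it.

```bash
cat > far.py <<'E'
from rig import r
from h import *
import sys
f=r.grab_frame("top"); im=f["image"]
g=cv2.GaussianBlur(im.max(2),(3,3),0).astype(float)
y0,y1=int(sys.argv[1]),int(sys.argv[2]); cols=[c for a in sys.argv[3:] for c in range(*map(int,a.split(':')))]
nx=np.array([.9988412,.048127]); d=np.array([-.048127,.9988412]); O=np.array([732.53,53.47])
pts=[]
for x in cols:
    v=g[y0:y1,x]; hi=v[:4].mean(); lo=v[-5:].min(); e=subedge(v,(hi+lo)/2)
    if e is not None: pts.append((x,y0+e))
P=ray(f,pts,66)[:,:2]-O; X=P@nx;Y=P@d
k=np.polyfit(Y,X,1); print(np.round(np.c_[Y,X],1)[::4].tolist()); print("slope",k[0],"mid",np.polyval(k,119), "L/R",np.polyval(k,119+95),np.polyval(k,119-95),"resid",np.std(X-np.polyval(k,Y)))
E
python3 far.py 114 129 270:277 311:323
```

```text
[[194.0, -36.4], [181.0, -36.7], [58.1, -36.0], [45.2, -35.9], [32.2, -36.2]]
slope -0.0033117709697696083 mid -36.28810198555921 L/R -36.60272022768732 -35.973483743431096 resid 0.213068663647893
```

It is square (slope -0.003), with the far side at -36.3 mm, so about 76 mm remain. I push 60 mm and measure again.

Request:
arm_command:
  targets:
    - [0,-0.0035,0,0,0,0]
    - [0,-0.0035,0,0,0,0]
    - [0,-0.0035,0,0,0,0]
    - [0,-0.0035,0,0,0,0]
    - [0,-0.0035,0,0,0,0]
    - [0,-0.0035,0,0,0,0]
    - [0,-0.0035,0,0,0,0]
    - [0,-0.0035,0,0,0,0]
    - [0,-0.0035,0,0,0,0]
    - [0,-0.0035,0,0,0,0]
    - [0,-0.0035,0,0,0,0]
    - [0,-0.0035,0,0,0,0]
    - [0,-0.0035,0,0,0,0]
    - [0,-0.0035,0,0,0,0]
    - [0,-0.0035,0,0,0,0]
    - [0,-0.0035,0,0,0,0]
    - [0,-0.002,0,0,0,0]
    - [0,-0.002,0,0,0,0]
    - [0,0,0,0,0,0]
    - [0,0,0,0,0,0]

```text
clock: 12.15
eef_pos: [610.7, 167.0, 49.4]
tcp_rot: [-3.141, 0.0, -1.523]
contact_force: [-0.3, -0.7, -1.5]
opening: 1.001
```

```bash
python3 meas.py 5
```

```text
tcp stand -116.33851302045461 119.20956639331749 [610.58909526 166.9424083   49.40156114]
```

View pics/top_5.png

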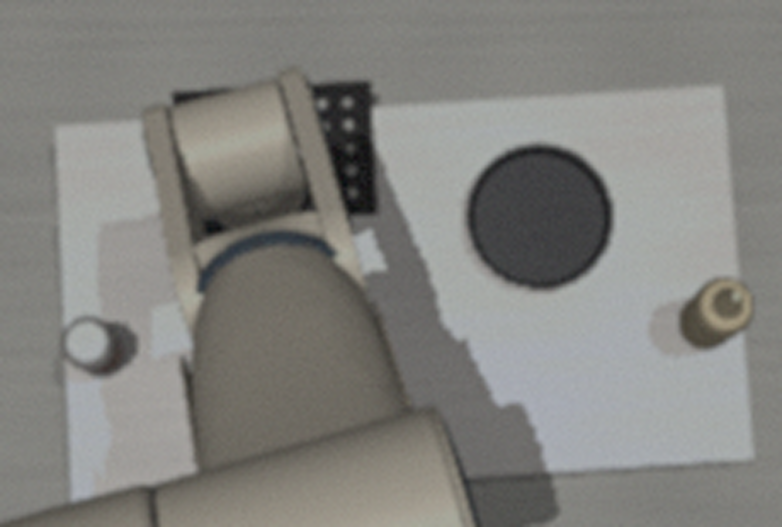

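The plate's far side now shows from (175,92) to (372,83) and sticks out past the stand edge. The pan, bottle and shaker are unchanged.

```bash
python3 far.py 96 111 270:276 311:322
```

```text
[[190.9, 24.0], [177.9, 24.6], [51.4, 23.8], [38.4, 23.4], [25.4, 23.0]]
slope 0.006076745941053024 mid 23.947246962423772 L/R 24.52453782682381 23.369956098023735 resid 0.2695578434437522
```

The far side is at +23.9 mm and square, so I push 16 mm more, slowly, then draw back.

Request:
arm_command:
  targets:
    - [0,-0.002,0,0,0,0]
    - [0,-0.002,0,0,0,0]
    - [0,-0.002,0,0,0,0]
    - [0,-0.002,0,0,0,0]
    - [0,-0.002,0,0,0,0]
    - [0,-0.002,0,0,0,0]
    - [0,-0.002,0,0,0,0]
    - [0,-0.001,0,0,0,0]
    - [0,-0.001,0,0,0,0]
    - [0,0,0,0,0,0]
    - [0,0,0,0,0,0]

```text
clock: 13.22
eef_pos: [626.5, 167.7, 49.3]
tcp_rot: [-3.141, 0.0, -1.523]
contact_force: [-1.1, 0.3, 1.3]
opening: 0.999
```

```bash
python3 meas.py 6;  python3 far.py 92 107 270:276 311:321
```

```text
tcp stand -100.4344249410985 119.18251454640799 [626.47605639 167.68080388  49.32210353]
[[190.1, 41.5], [177.1, 41.8], [50.5, 38.4], [37.4, 39.9]]
slope 0.017459312510216297 mid 40.588006819966985 L/R 42.246641508437534 38.929372131496436 resid 0.6122834616616009
```

Request:
arm_command:
  targets:
    - [0,0.004,0,0,0,0]
    - [0,0.008,0,0,0,0]
    - [0,0.012,0,0,0,0]
    - [0,0.012,0,0,0,0]
    - [0,0.012,0,0,0,0]
    - [0,0,-0.03,0,0,0]
    - [0,0,-0.04,0,0,0]
    - [0,0,-0.04,0,0,0]
    - [0,0,-0.04,0,0,0]
    - [0,0,-0.03,0,0,0]
    - [0,0.03,0,0,0,0]
    - [0,0.03,0,0,0,0]
    - [0,0.03,0,0,0,0]
    - [0,0.03,0,0,0,0]
    - [0,0.03,0,0,0,0]
    - [0,0,0,0,0,0]
    - [0,0,0,0,0,0]

```text
clock: 14.78
eef_pos: [427.1, 158.1, 229.5]
tcp_rot: [-3.141, 0.0, -1.522]
contact_force: [0.1, 0.4, 0.6]
opening: 0.999
```

```bash
python3 meas.py 7;  python3 far.py 92 107 269:278 300:321; python3 -c "
from rig import r
import cv2
cv2.imwrite('pics/scene7.png',r.grab_frame('scene')['image'])"
```

```text
tcp stand -297.9137079242614 119.43426026737443 [429.21348696 158.42817197 229.67644325]
[[193.4, 39.5], [180.4, 39.0], [167.5, 38.6], [83.0, 39.5], [70.0, 39.2], [57.0, 38.7], [44.0, 39.3], [30.9, 39.7]]
slope -0.0020448584964301497 mid 39.12688245474839 L/R 38.932620897587526 39.321144011909254 resid 0.37204422858471387
```

View pics/top_7.png

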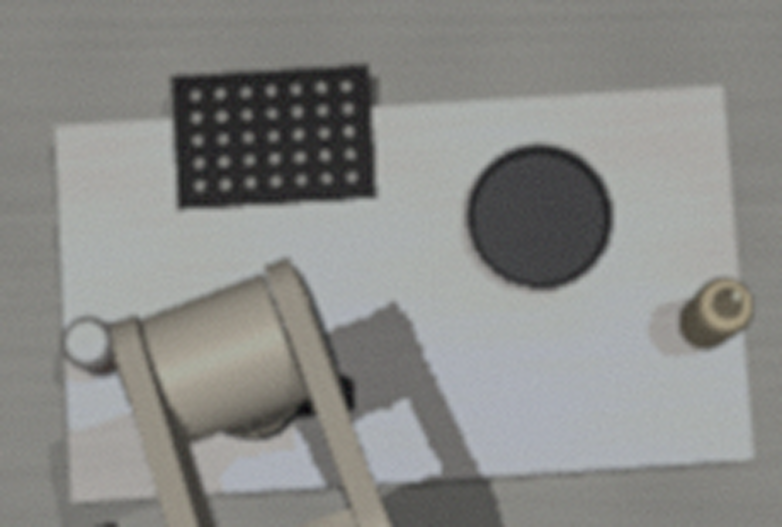

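View pics/scene7.png

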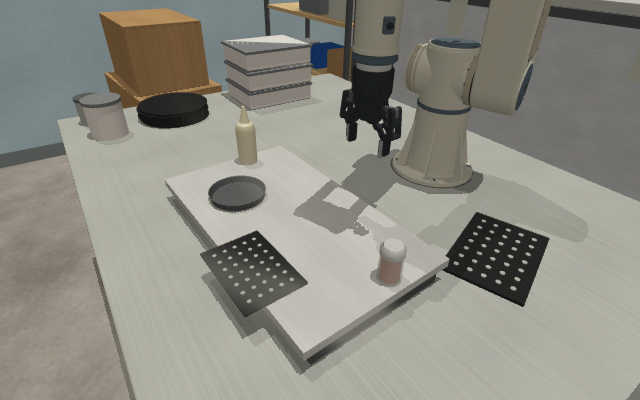

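The plate lies square, sticking out over the far edge along its whole length: top crop (173,77) to (368,66). The far side measures 38.9 mm on the left and 39.3 mm on the right. I'll check that the pan has not moved, then hand in.

```bash
python3 - <<'E'
from rig import r
from h import *
f=r.grab_frame("top");im=f["image"]
print("pan",*rect(ray(f,biggest(plate_mask(im,(340,110),(410,175))),80))[:2])
a=cv2.imread("pics/top0.png");
for n,(x0,y0,x1,y1) in dict(bottle=(412,155,444,190),pan=(348,118,402,170)).items(): print(n,"mean diff",cv2.absdiff(a,im)[y0:y1,x0:x1].mean())
b=cv2.imread("pics/scene0.png"); g=r.grab_frame("scene")["image"]
print("shaker scene diff",cv2.absdiff(b,g)[238:284,376:408].mean(),"bottle",cv2.absdiff(b,g)[105:165,234:258].mean())
print("plate",*rect(ray(f,biggest(plate_mask(im,(258,92),(335,145))),66))[:3])
print(r.sense()["contact_force"]); r.sign_off()
E
```

```text
pan (618.69384765625, -85.72679138183594) (134.09152221679688, 132.64474487304688)
bottle mean diff 2.4770833333333333
pan mean diff 2.5284900284900287
shaker scene diff 6.022418478260869 bottle 9.299768518518519
plate (703.3837890625, 162.54718017578125) (131.81582641601562, 195.7510223388672) 2.629507541656494
[ 0.37175088  0.952267   -0.33292652]
the job is handed in; nothing more can be done
```

I pushed the smaller pierced plate with both open fingertips against its near long side. That squared it up and slid it over the far edge. I then backed the gripper away, clear of everything, and handed the job in at about 15 s.

**Overhang:** In the last unobstructed top view the far side stuck out 38.9 mm on the left and 39.3 mm on the right, against a target of 40 ± 10 mm. It was square to the stand within about 0.002 rad.

**Measurements that disagreed:**
- One reading taken just before, with the arm partly hiding the plate, gave 42.2 mm left and 38.9 mm right. It was noisier, so I did not rely on it.
- The final outline fit drew the plate slightly too large, at 132 x 196 mm. I think the shadow next to the plate caused that, but I did not confirm it. It agreed on the angle.

**Other objects:** The pan's measured centre moved less than 0.1 mm. The bottle looked unchanged in the top view. In the scene view the image differences were somewhat larger for both the bottle and the shaker; to my eye both were standing in the same place. I did not measure either one's position, and the cause (perhaps lighting or arm shadows) is only a guess.

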